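Serve the tasting glasses with chilling balls and lift the carrier

ROBOT

A 7-joint arm with a two-finger parallel gripper is mounted at the origin on the work surface. World frame = base frame: x ahead of the robot, y to its left, z up, the work surface at z = 0. Lengths are in m, angles in rad, forces in N, time in s.
With the tool pointing down it reaches from about 0.35 to 0.9 m from the base axis. Payload 8.1 kg.
Tool frame: the origin (TCP) lies on the centre line of the jaws, within the pads' length; the fingertips stand 19 mm ahead of it and the grasp point (between the pads) is the TCP; y points along the fingers, x is the direction in which the jaws open and shut, and the axes are right-handed (so a half turn about y gives the same grasp; the last joint's range is limited). The gripper opens to 85 mm and grips with 20 to 120 N. Pads are 22 mm wide; open, the fingers measure 114 mm over their backs; the gripper's body (76 mm by 85 mm) begins 54 mm behind the grasp point. The pads swing forward as they close: fully open they stand 13 mm farther back than shut.
Start: joints at [1.097, 0.434, 0.025, 1.573, -0.012, 1.134, -0.075], TCP at [0.226, -0.583, 0.25] pointing down, gripper open.
Joint ranges: [-2.62, 2.62], [-0.44, 2.09], [-1.27, 1.32], [0.08, 2.57], [-1.32, 4.46], [0.12, 2], [-2.74, 2.74]. Speed limits (rad/s): [2.22, 2.22, 3.01, 3.01, 3.14, 3.14, 3.14].

INTERFACE

Orientations are given as a unit quaternion [w, x, y, z].
In Python, from bench import sensors, vision, ticket, models gives the robot as it stands. The module is installed in compiled form; this text tells all that it offers.
- The arm moves only by the tool jog_arm, never from a script. Its argument "targets" is a list of rows, each a list of 6 numbers: the shift along the tool's x, y, z in cm, then the turn, a rotation vector about the tool's x, y, z in rad. A call has 1 to 12 rows; each row shifts and turns the commanded pose from where the row before left it, along the tool's axes as they then stand; what a row does not reach is not made up. A row lasts 1/12 s, in which the tool goes at most 41.7 mm and 7.16 degrees, less where a joint would pass 70% of its speed; a pose out of reach is approached as far as the arm can. A call with a gripper value outside its range is refused whole. "jaw" is the opening, from -1 (shut) to 1 (fully open), so that 0 is half open, set as the call begins (left out, the last holds). The fingers move at their own pace and stop on an object; the grip force is fixed at half the most. Time passes only in rows, so rows that do not move let the fingers close. It gives the time, the measured TCP pose, the force and the opening at its end, in the units of the state.
- sensors.read_state(): the state, without advancing time (a new reading comes with each control period).
- vision.snapshot(name): name is "side" or "top" or "wrist"; returns a dict with "image" (480x640x3 uint8, red, green, blue), "range_z" (480x640 float32, m along the optical axis (not along the pixel's ray), 0 where there is no reading), "fov_y" (degrees; the focal length in pixels is half the picture's height over the tangent of half this angle, whatever the lens; pixels are square), "cx", "cy" (the principal point, pixels), "world_to_cam" (4x4, takes a point from world to camera coordinates); the wrist camera has in their place "mount" (4x4, takes a point from camera to tool coordinates, whose origin is the TCP and whose axes are the tool frame's). Camera axes: x right, y up, looking along -z (the intrinsics and any distortion apply to the point x, -y, -z); pixel columns grow to the right and rows downward; lengths in m; the calibration is good to about 2 mm. A picture is of the moment at which its call begins: read the wrist's pose just before it.
- ticket.hand_in(): hands the job in, once; it reports no verdict.
Trained networks look in a picture, given as the dict that the camera call returned (one of the last four; its "shot" number tells which), for a name from the list of things; names that differ only in an ending like _2 or _b are one class to them, and where a whole thing is asked for, a point or a joint stands for the part that bears it (a point fixed in the world has none). Each returns a list of dicts, best first, with "score" (0 to 1); they miss things now and then, are a little off and sometimes report something else, mostly with a low value. They report only what shows in the picture. A call takes as long as a camera call. They do not tell look-alikes from the thing itself.
- models.spot_in(picture, label): "uv" ([column, row] in pixels, amid what is visible of it).
The state is a dict: "clock": time; "q": joint angles; "joint_velocities": joint speeds; "joint_efforts": joint torques, N m; "position": TCP position; "orientation": TCP orientation; "wrist_force": force on the tool from outside, world axes, zero at the start; "torque": the same for the moment, N m; "width": opening from 0.0 (shut) to 1.0 (fully open).
Only numpy, scipy, OpenCV 4.12 (cv2) and the standard library are available. Lean on these libraries where they do the work, as an engineer would, in place of code of your own. Each camera call takes 0.05 s, during which the arm holds its last target. There are 200 camera calls.

TASK

One of the four tasting glasses in the drinks carrier already has its steel chilling ball: give each of the other three one ball from the wooden block, lowering every ball to the mouth of its glass before letting it go. When all four are served, lift the carrier by its wooden grip, keeping it level, and finish holding it steady in the air about 10 cm above the cart top, ready to be carried off - do not put it down or let go. Leave the bottles, the can and the gourd where they stand.

Things in the scene. Friction and masses are not known exactly. Their poses are not given: they have to be found in the camera images.
- carrier: Drinks carrier for tastings, loose, about 0.36 kg empty (about 0.85 kg loaded): walnut board 180 mm (its x) by 166 mm (its y), 18 mm thick, with four round recesses that hold one glass each, at x = +-38, y = +-47 mm. On its long centre line (y = 0) two thin steel posts at x = +-76 mm (9 mm dia.) carry a steel rod along x with a wooden grip. Origin: centre of the underside, z up, so its height over the cart top is this z.
- carrier_grip (a point): Centre of the carrier's wooden hand grip, 100 mm above the carrier's underside, over its middle. The grip is a rounded bar 112 mm long (carrier's x), 20 mm wide (carrier's y), 26 mm high; free below except for the glass rims 48 mm lower. The loaded carrier hangs balanced from its centre.
- glass1_mouth (a point): Centre of the mouth (rim height) of a low clear tasting glass, 44 mm high, 58 mm outer dia. at the rim, 52 mm inside, 50 mm at the foot, 3 mm wall, inner floor 38 mm below the rim. It stands loose in one of the carrier's recesses (10 mm deep, about 1.5 mm play); rim 52 mm above the carrier's underside. z up; which glass stands in which recess varies. All four glasses are alike. It starts empty.
- glass2_mouth (a point): Centre of the mouth (rim height) of a low clear tasting glass, 44 mm high, 58 mm outer dia. at the rim, 52 mm inside, 50 mm at the foot, 3 mm wall, inner floor 38 mm below the rim. It stands loose in one of the carrier's recesses (10 mm deep, about 1.5 mm play); rim 52 mm above the carrier's underside. z up; which glass stands in which recess varies. All four glasses are alike. It starts empty.
- glass3_mouth (a point): Centre of the mouth (rim height) of a low clear tasting glass, 44 mm high, 58 mm outer dia. at the rim, 52 mm inside, 50 mm at the foot, 3 mm wall, inner floor 38 mm below the rim. It stands loose in one of the carrier's recesses (10 mm deep, about 1.5 mm play); rim 52 mm above the carrier's underside. z up; which glass stands in which recess varies. All four glasses are alike. It starts empty.
- glass4_mouth (a point): Centre of the mouth (rim height) of a low clear tasting glass, 44 mm high, 58 mm outer dia. at the rim, 52 mm inside, 50 mm at the foot, 3 mm wall, inner floor 38 mm below the rim. It stands loose in one of the carrier's recesses (10 mm deep, about 1.5 mm play); rim 52 mm above the carrier's underside. z up; which glass stands in which recess varies. All four glasses are alike. This one starts with ball4 in it.
- ball1_center (a point): Centre of a stainless steel chilling ball, 32 mm dia., 45 g. It sits in a shallow seat of the ball block, its centre 35 mm above the cart top (13 mm above the block's top face). The balls are alike: any may go in any glass.
- ball2_center (a point): Centre of a stainless steel chilling ball, 32 mm dia., 45 g. It sits in a shallow seat of the ball block, its centre 35 mm above the cart top (13 mm above the block's top face). The balls are alike: any may go in any glass.
- ball3_center (a point): Centre of a stainless steel chilling ball, 32 mm dia., 45 g. It sits in a shallow seat of the ball block, its centre 35 mm above the cart top (13 mm above the block's top face). The balls are alike: any may go in any glass.
- ball4_center (a point): Centre of a stainless steel chilling ball, 32 mm dia., 45 g. It already lies in glass4.
- ball_block: Wooden storage block of the chilling balls, fixed, 212 mm (its x) by 56 mm (its y), 22 mm high, with a row of four shallow seats along its x at -75, -25, 25 and 75 mm; the last seat (+75) starts empty. Origin: centre of the underside. Across the row (its y) there is free room beside each ball.
- table: Black top of the drinks cart, top face at height 0; the world's fixed support.
- liqueur_bottle: Green glass liqueur bottle, full, 220 mm high, 74 mm dia. Bystander at the edge of the work; origin at the centre of its foot.
- mini_bottle: Miniature amber bottle, 100 mm high, 38 mm dia. Bystander at the edge of the work; origin at the centre of its foot.
- mate_gourd: Brown mate gourd with a steel straw, 178 mm high with the straw, 80 mm dia. Bystander at the edge of the work; origin at the centre of its foot.
- drink_can: Closed drink can, 115 mm high, 66 mm dia. Bystander at the edge of the work; origin at the centre of its foot.
There are look-alikes about, which are no part of the job. Leave any green or yellow look-alike of the part that bears glass2_mouth alone.

How it is judged:
By the outcome, as a careful person would: the job done as asked, in the order asked, and still so for the second after the job is handed in, while the arm keeps its last pose, push and grip.
It also fails if it takes over 72 s, if anything falls off the work surface, if the arm or the gripper's body presses on something with over 40 N, if the wrist force passes 120 N, or if a joint passes its speed limit or range.

## Working session

There is one attempt and no reset: what is moved stays moved. The work goes in short steps, Python scripts to look and compute and a tool call to move; the robot and the scene stay as the last step left them, time stands still between calls to the robot, and variables do not carry over. Pictures are saved under pics/ and viewed, about 8 in all and at most 12, crops included, and the job is handed in when it is done.

Besides the shell and the picture viewer there is one more tool, called as name([rows], argument=value, ...), one row to a line, values as JSON. jog_arm: Moves the arm, as the interface text tells. Its arguments: {"type":"object","properties":{"targets":{"type":"array","items":{"type":"array","items":{"type":"number"}}},"jaw":{"type":"number"}},"required":["targets"]}

```bash
mkdir -p pics
cat > h.py <<'E'
import numpy as np, cv2
from scipy.spatial.transform import Rotation as R
from bench import sensors, vision, ticket, models
def T_tool():
    s=sensors.read_state(); T=np.eye(4); q=s["orientation"]
    T[:3,:3]=R.from_quat([q[1],q[2],q[3],q[0]]).as_matrix(); T[:3,3]=s["position"]; return T
def snap(name):
    T=T_tool(); p=vision.snapshot(name)
    p["c2w"]=T@np.array(p["mount"]) if name=="wrist" else np.linalg.inv(np.array(p["world_to_cam"]))
    p["f"]=240/np.tan(np.radians(p["fov_y"])/2); return p
def ray(p,uv):
    d=np.array([(uv[0]-p["cx"])/p["f"],-(uv[1]-p["cy"])/p["f"],-1.]); return p["c2w"][:3,3],p["c2w"][:3,:3]@d
def atz(p,uv,z):
    o,d=ray(p,uv); return o+d*(z-o[2])/d[2]
def depth_pt(p,uv):
    u,v=int(round(uv[0])),int(round(uv[1])); o,d=ray(p,uv); r=p["range_z"][v,u]; return o+d*r
def proj(p,X):
    c=np.linalg.inv(p["c2w"])@np.append(X,1); return np.array([p["cx"]+p["f"]*c[0]/-c[2],p["cy"]-p["f"]*c[1]/-c[2]])
def save(p,n): cv2.imwrite(f"pics/{n}.png",p["image"][:,:,::-1])
E
python3 - <<'E'
from h import *
np.set_printoptions(precision=3,suppress=True)
s=sensors.read_state(); print({k:np.round(v,3) for k,v in s.items()})
for n in("top","side"):
    p=snap(n); save(p,n+"0"); print(n,{k:p[k] for k in p if k not in("image","range_z","c2w")}, p["c2w"])
    for l in("carrier","carrier_grip","glass1_mouth","ball1_center","ball_block","liqueur_bottle","mini_bottle","mate_gourd","drink_can"):
        for d in models.spot_in(p,l)[:6]:
            print(l,round(d["score"],2),np.round(d["uv"],1),depth_pt(p,d["uv"]))
E
```

```text
{'clock': np.float64(0.0), 'q': array([ 1.097,  0.435,  0.025,  1.574, -0.012,  1.134, -0.075]), 'joint_velocities': array([-0.   , -0.001,  0.002, -0.   ,  0.001,  0.   ,  0.   ]), 'joint_efforts': array([  0.001, -67.047,   1.026, -31.622,   0.016,   0.012,  -0.   ]), 'position': array([ 0.226, -0.582,  0.25 ]), 'orientation': array([ 0.584, -0.583,  0.4  , -0.399]), 'wrist_force': array([-0.242,  0.059,  0.12 ]), 'torque': array([-0.042,  0.02 ,  0.023]), 'width': np.float64(1.0)}
top {'fov_y': 46.903560321020656, 'cx': 313.8541640029314, 'cy': 232.69937719230828, 'world_to_cam': array([[ 0.022, -1.   ,  0.003, -0.031],
       [ 0.984,  0.022,  0.179, -0.531],
       [-0.179, -0.001,  0.984, -1.375],
       [ 0.   ,  0.   ,  0.   ,  1.   ]]), 'shot': 1, 'f': np.float64(553.2350006364228)} [[ 0.022  0.984 -0.179  0.276]
 [-1.     0.022 -0.001 -0.021]
 [ 0.003  0.179  0.984  1.448]
 [ 0.     0.     0.     1.   ]]
carrier 0.67 [362.6 231.9] [ 0.525 -0.139  0.107]
carrier_grip 0.69 [358.9 232.9] [ 0.538 -0.137  0.024]
glass1_mouth 0.66 [383.4 241.8] [ 0.517 -0.203  0.014]
ball1_center
[... 767 characters left out ...]
729  1.005]
 [-0.004  0.772  0.636  0.977]
 [ 0.     0.     0.     1.   ]]
carrier 0.74 [334.8 227.5] [ 0.536 -0.153  0.018]
carrier_grip 0.86 [332.5 230.4] [ 0.539 -0.141  0.016]
glass1_mouth 0.77 [350.9 216.3] [ 0.501 -0.182  0.043]
glass1_mouth 0.47 [201.9 380.4] [0.596 0.458 0.105]
ball1_center 0.45 [328.  321.9] [0.439 0.2   0.05 ]
ball_block 0.77 [290.6 331.4] [0.514 0.229 0.023]
ball_block 0.53 [320.3 212.1] [ 0.592 -0.197  0.024]
ball_block 0.38 [303.7 322.7] [0.489 0.215 0.044]
liqueur_bottle 0.93 [346.5 151.8] [ 0.575 -0.38   0.113]
mini_bottle 0.61 [402.1 174.5] [ 0.414 -0.408  0.052]
mate_gourd 0.72 [261.1 412.3] [0.465 0.49  0.113]
drink_can 0.9 [204.8 383.1] [0.592 0.456 0.097]
```

View pics/top0.png

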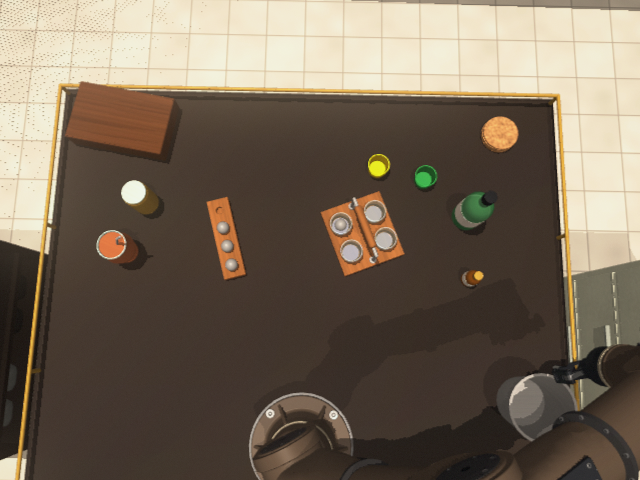

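View pics/side0.png

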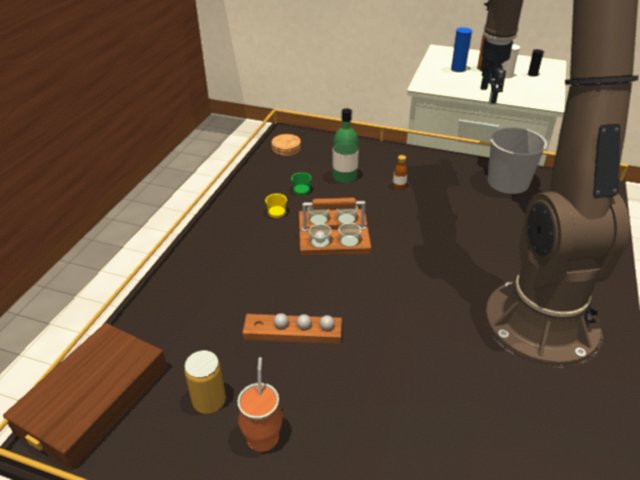

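The top view shows the block's balls at (223,228), (228,246) and (232,265), and its empty seat at (220,210). The served glass is at (340,223) and the empty ones at (374,211), (385,238) and (351,251). The yellow and green look-alikes are at (378,166) and (425,177). The side view agrees.

Run:
```python
from h import *
np.set_printoptions(precision=3,suppress=True)
print(T_tool())
p=snap("top")
for u in((223,228),(228,246),(232,265)): print("ball",atz(p,u,.035))
for u in((340,223),(374,211),(385,238),(351,251)): print("glass",atz(p,u,.052))
for u in((354,203),(375,257)): print("post",atz(p,u,.1))
s=snap("side")
for u in((281,321),(304,322),(327,323)): print("ball side",atz(s,u,.035))
w=snap("wrist"); print(w["mount"],w["fov_y"],w["cx"],w["cy"])
```

```text
[[ 0.362 -0.     0.932  0.226]
 [-0.932 -0.     0.362 -0.583]
 [ 0.    -1.    -0.     0.25 ]
 [ 0.     0.     0.     1.   ]]
ball [0.541 0.217 0.035]
ball [0.494 0.202 0.035]
ball [0.445 0.189 0.035]
glass [ 0.557 -0.086  0.052]
glass [ 0.591 -0.173  0.052]
glass [ 0.521 -0.202  0.052]
glass [ 0.485 -0.115  0.052]
post [ 0.6   -0.118  0.1  ]
post [ 0.465 -0.171  0.1  ]
ball side [0.541 0.218 0.035]
ball side [0.492 0.205 0.035]
ball side [0.444 0.191 0.035]
[[ 1.    -0.001 -0.001 -0.001]
 [-0.     0.328 -0.945 -0.123]
 [ 0.001  0.945  0.328  0.085]
 [ 0.     0.     0.     1.   ]] 71.07919846067998 321.2799920392732 242.0347667519539
```

jog_arm([
  [-2.2, 0, 3.3, 0, 0, 0],
  [-2.2, 0, 3.3, 0, 0, 0],
  [-2.2, 0, 3.3, 0, 0, 0],
  [-2.2, 0, 3.3, 0, 0, 0],
  [-2.2, 0, 3.3, 0, 0, 0],
  [-2.2, 0, 3.3, 0, 0, 0],
  [-2.2, 0, 3.3, 0, 0, 0],
  [-2.2, 0, 3.3, 0, 0, 0],
  [-2.2, 0, 3.3, 0, 0, 0],
  [-2.2, 0, 3.3, 0, 0, 0],
  [-2.2, 0, 3.3, 0, 0, 0],
  [-2.2, 0, 3.3, 0, 0, 0],
])

```text
clock: 2.15
position: [0.5007, -0.1913, 0.2506]
orientation: [0.584, -0.584, 0.399, -0.4]
wrist_force: [0.6, -0.3, 0.9]
width: 0.999
```

jog_arm([
  [-1.75, 0, 2.85, 0, 0, 0],
  [-1.75, 0, 2.85, 0, 0, 0],
  [0, 0, 0, 0, 0, 0],
  [0, 0, 0, 0, 0, 0],
  [0, 0, 0, 0, 0, 0],
])

```text
clock: 2.57
position: [0.5401, -0.1402, 0.2501]
orientation: [-0.583, 0.584, -0.399, 0.399]
wrist_force: [0.3, -1.1, 0.3]
width: 1.003
```

Run:
```python
from h import *
np.set_printoptions(precision=3,suppress=True)
w=snap("wrist"); save(w,"w1"); np.savez("w1.npz",c2w=w["c2w"],f=w["f"],cx=w["cx"],cy=w["cy"],r=w["range_z"])
for l in("glass1_mouth","ball4_center","carrier_grip"):
    for d in models.spot_in(w,l)[:6]: print(l,round(d["score"],2),np.round(d["uv"],1),depth_pt(w,d["uv"]))
```

```text
glass1_mouth 0.95 [372.6 252.5] [ 0.512 -0.213  0.014]
ball4_center 0.92 [281.4 178. ] [ 0.559 -0.09   0.044]
carrier_grip 0.93 [327.8 201.3] [ 0.568 -0.134  0.113]
```

View pics/w1.png

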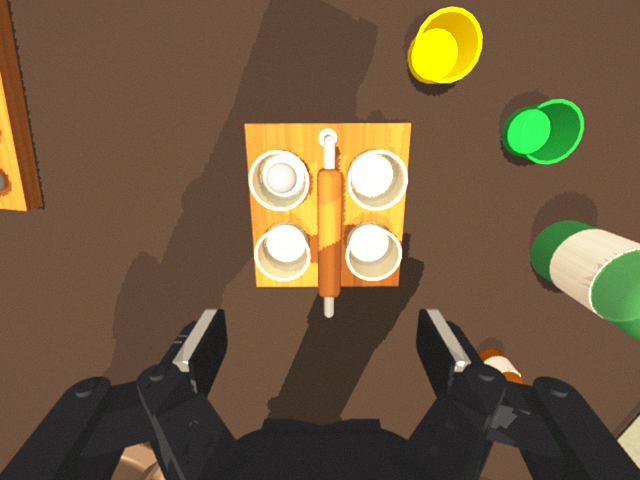

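The wrist view shows rims at (280,180) with a ball, and at (377,180), (283,252) and (373,252) empty. The grip bar runs from (330,169) to (329,297), and the board corners are at (246,124), (411,124), (257,287) and (399,287).

Run:
```python
from h import *
np.set_printoptions(precision=4,suppress=True)
z=np.load("w1.npz"); w={k:z[k] for k in z}; w["range_z"]=z["r"]
G=[atz(w,u,.052) for u in((280,180),(377,180),(283,252),(373,252))]
B=[atz(w,u,.018) for u in((246,124),(411,124),(257,287),(399,287))]
E=[atz(w,u,.113) for u in((330,169),(329,297))]
for n,X in(("glass",G),("board",B),("grip",E)):
    X=np.array(X); print(n,X[:,:2].tolist(),"mean",X.mean(0))
a=(np.array(G[0])+G[1]-G[2]-G[3]); print("ang",np.degrees(np.arctan2(a[1],a[0])))
a=(np.array(B[0])+B[1]-B[2]-B[3])/2; print("ang",np.degrees(np.arctan2(a[1],a[0])),np.hypot(*a[:2]))
a=E[0]-E[1]; print("ang",np.degrees(np.arctan2(a[1],a[0])),np.hypot(*a[:2]))
print("sep",np.linalg.norm(G[0]-G[1]),np.linalg.norm(G[0]-G[2]))
print("grip z by depth",depth_pt(w,(330,233)),"board z",depth_pt(w,(328,150)),depth_pt(w,(253,215)))
# triangulate rims with top view pixels
t=snap("top")
def tri(A,ua,Bp,ub):
    o1,d1=ray(A,ua);o2,d2=ray(Bp,ub)
    s=np.linalg.lstsq(np.c_[d1,-d2],o2-o1,rcond=None)[0]; return (o1+s[0]*d1+o2+s[1]*d2)/2
for a,b in zip(((280,180),(377,180),(283,252),(373,252)),((340,223),(374,211),(351,251),(385,238))): print("tri",tri(w,a,t,b))
```

```text
glass [[0.5585112438362676, -0.08965813865462177], [0.592087371258569, -0.1756627452853709], [0.49026317734218916, -0.11642747514684433], [0.5237522850225191, -0.20224177726734838]] mean [ 0.5412 -0.146   0.052 ]
board [[0.5924167612675608, -0.03796330341695353], [0.6523221313743649, -0.19136979006722749], [0.42400829714365795, -0.10331923279281721], [0.4846462168735806, -0.25873316058185236]] mean [ 0.5383 -0.1478  0.018 ]
grip [[0.5917022471706422, -0.12597945231459262], [0.4895884000623546, -0.16592449065449194]] mean [ 0.5406 -0.146   0.113 ]
ang 21.335248555129375
ang 21.549001352700618 0.1806703642818624
ang 21.364513351161147 0.10964872940089535
sep 0.09232631636964901 0.07331027183426611
grip z by depth [ 0.5443 -0.1449  0.1136] board z [ 0.6036 -0.1198  0.1034] [ 0.5057 -0.0727  0.0184]
tri [ 0.558  -0.0878  0.0471]
tri [ 0.5917 -0.1747  0.0512]
tri [ 0.4867 -0.1162  0.0428]
tri [ 0.5221 -0.2031  0.0469]
```

jog_arm([
  [-3.74, 1.11, 0.9, 0, 0, 0],
  [-3.74, 1.11, 0.9, 0, 0, 0],
  [-3.74, 1.11, 0.9, 0, 0, 0],
  [-3.74, 1.11, 0.9, 0, 0, 0],
  [-3.74, 1.11, 0.9, 0, 0, 0],
  [-3.74, 1.11, 0.9, 0, 0, 0],
  [-3.74, 1.11, 0.9, 0, 0, 0],
  [-3.74, 1.11, 0.9, 0, 0, 0],
  [-3.74, 1.11, 0.9, 0, 0, 0],
  [0, 0, 0, 0, 0.086, 0],
  [0, 0, 0, 0, 0, 0],
  [0, 0, 0, 0, 0, 0],
], jaw=0.3)

```text
clock: 3.82
position: [0.4941, 0.2026, 0.1504]
orientation: [-0.566, 0.566, -0.423, 0.424]
wrist_force: [0.3, -0.3, 0.5]
width: 0.655
```

Run:
```python
from h import *
np.set_printoptions(precision=4,suppress=True)
w=snap("wrist"); save(w,"w2"); np.savez("w2.npz",c2w=w["c2w"],f=w["f"],cx=w["cx"],cy=w["cy"],r=w["range_z"])
print(T_tool())
for l in("ball1_center",):
    for d in models.spot_in(w,l)[:6]: print(l,round(d["score"],2),np.round(d["uv"],1),atz(w,d["uv"],.035))
for X in((.541,.2175,.035),(.493,.2035,.035),(.4445,.19,.035)): print(proj(w,X))
g=cv2.medianBlur(cv2.cvtColor(w["image"],cv2.COLOR_RGB2GRAY),3)
c=cv2.HoughCircles(g,cv2.HOUGH_GRADIENT,1,40,param1=100,param2=22,minRadius=18,maxRadius=45)
if c is not None:
    for q in c[0][:10]: print(q,atz(w,q[:2],.035))
```

```text
[[ 0.2814  0.0005  0.9596  0.4944]
 [-0.9596 -0.0009  0.2814  0.2019]
 [ 0.001  -1.      0.0002  0.1506]
 [ 0.      0.      0.      1.    ]]
ball1_center 0.71 [49.2 12.9] [0.5899 0.4045 0.035 ]
ball1_center 0.58 [320.4 303.8] [0.4449 0.1899 0.035 ]
[321.375  178.5461]
[321.1006 245.2439]
[320.0867 304.2065]
[320.5 302.5  19.9] [0.4461 0.1901 0.035 ]
[320.5 243.5  21. ] [0.4942 0.2043 0.035 ]
[320.5 175.5  21. ] [0.5429 0.2187 0.035 ]
```

View pics/w2.png

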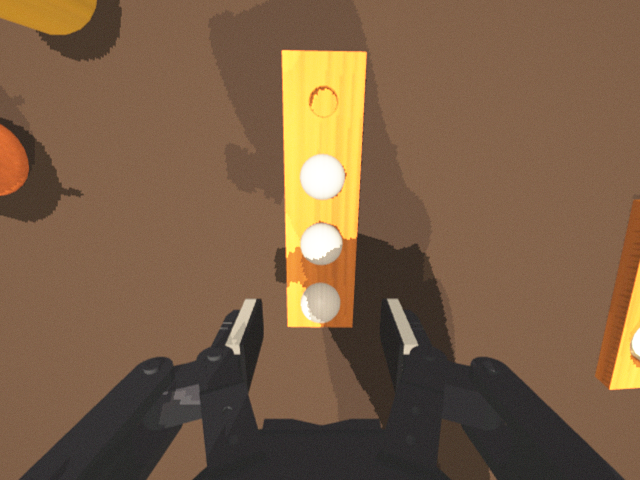

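The three balls sit in line at (323,177), (321,244) and (320,302), with the empty seat at (323,102). The circle fits agree with the top and side positions to about 2 mm. I'll take the middle ball first.

jog_arm([
  [-0.2, 2.6, 0, 0, 0, 0],
  [0, 2.6, 0, 0, 0, 0],
  [0, 2.6, 0, 0, 0, 0],
  [0, 2.6, 0, 0, 0, 0],
  [0, 0, 0, 0, 0, 0],
  [0, 0, 0, 0, 0, 0],
])

```text
clock: 4.42
position: [0.4931, 0.2036, 0.0461]
orientation: [-0.565, 0.567, -0.425, 0.424]
wrist_force: [0.4, -0.4, 1.2]
width: 0.652
```

jog_arm([
  [0, 0, 0, 0, 0, 0],
  [0, 0, 0, 0, 0, 0],
  [0, 0, 0, 0, 0, 0],
  [0, 0, 0, 0, 0, 0],
  [0, 0, 0, 0, 0, 0],
  [0, 0, 0, 0, 0, 0],
], jaw=-1)

```text
clock: 4.92
position: [0.4949, 0.2047, 0.0485]
orientation: [0.566, -0.565, 0.423, -0.425]
wrist_force: [-0.2, -3.5, 6.8]
width: 0.337
```

Run:
```python
from h import *
np.set_printoptions(precision=4,suppress=True)
z=np.load("w2.npz"); w={k:z[k] for k in z}; w["range_z"]=z["r"]
T=np.array([[.2814,.0005,.9596,.4944],[-.9596,-.0009,.2814,.2019],[.001,-1,.0002,.1506],[0,0,0,1]])
for u in((258,304),(258,310),(250,320),(245,335),(388,304),(400,320)): print(u,np.linalg.inv(T)@np.append(depth_pt(w,u),1))
w=snap("wrist"); save(w,"w3"); T=T_tool(); print(T[:3,3],sensors.read_state()["width"])
r=w["range_z"]; v,u=np.mgrid[200:400:2,200:440:2]; P=[]
for a,b in zip(u.ravel(),v.ravel()):
    if r[b,a]>0: P.append(np.r_[a,b,(np.linalg.inv(T)@np.append(depth_pt(w,(a,b)),1))[:3]])
P=np.array(P); m=(abs(P[:,4])<.012)&(P[:,3]>-.03)
print(len(P[m]))
for s in(-1,1):
    q=P[m&(s*P[:,2]>.005)]
    i=np.argsort(-q[:,3])[:3]; print(q[i])
m=(abs(P[:,2])<.012)&(abs(P[:,4])<.02); q=P[m]; print("between",q[np.argsort(-q[:,3])][::max(1,len(q)//12)])
```

```text
(258, 304) [-0.0296  0.0065  0.0109  1.    ]
(258, 310) [-0.0297  0.0062  0.0081  1.    ]
(250, 320) [-0.0306 -0.0059  0.0106  1.    ]
(245, 335) [-0.0305 -0.0159  0.0105  1.    ]
(388, 304) [0.0269 0.0056 0.0115 1.    ]
(400, 320) [ 0.0297 -0.0059  0.0108  1.    ]
[0.4949 0.2048 0.0484] 0.3360774064490918
3604
[[262.     286.      -0.0352   0.0506  -0.0025]
 [264.     284.      -0.0339   0.0503  -0.0011]
 [244.     270.      -0.0447   0.0502   0.0077]]
[[394.     274.       0.04     0.0502   0.0053]
 [410.     282.       0.0494   0.05     0.0005]
 [402.     268.       0.0441   0.0498   0.0092]]
between [[312.     286.      -0.0058   0.0282   0.0088]
 [312.     278.      -0.0057   0.0268   0.0138]
 [344.     292.       0.0101   0.0263   0.0064]
 [324.     286.       0.0001   0.0165   0.0146]
 [316.     294.      -0.0035   0.0099   0.014 ]
 [328.     300.       0.0017   0.0062   0.013 ]
 [300.     346.      -0.0107   0.004   -0.0091]
 [348.     326.       0.0104   0.0024   0.0024]
 [334.     350.       0.0045   0.0013  -0.0091]
 [308.     340.      -0.0069   0.0001  -0.0031]
 [322.     322.      -0.0009  -0.0008   0.0065]
 [330.     332.       0.0025  -0.0018   0.0022]
 [370.     396.       0.0118  -0.0522   0.0165]]
```

View pics/w3.png

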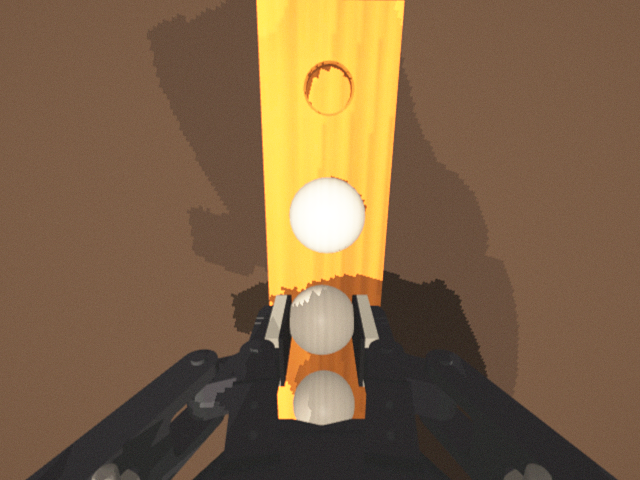

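The wrist picture shows the pads on both sides of the middle ball at (322,320). Depth puts their tips only level with the ball's equator, so I'll reopen, go about 7 mm lower and grip again.

jog_arm([
  [0, 0, 0, 0, 0, 0],
  [0, 0, 0, 0, 0, 0],
  [0, 0, 0, 0, 0, 0],
  [0, 0.6, 0, 0, 0, 0],
  [0, 0, 0, 0, 0, 0],
  [0, 0, 0, 0, 0, 0],
], jaw=0.2)

```text
clock: 5.47
position: [0.493, 0.2051, 0.0399]
orientation: [-0.566, 0.566, -0.424, 0.424]
wrist_force: [0.1, -0.7, -0.4]
width: 0.6
```

jog_arm([
  [0, 0, 0, 0, 0, 0],
  [0, 0, 0, 0, 0, 0],
  [0, 0, 0, 0, 0, 0],
  [0, 0, 0, 0, 0, 0],
  [0, 0, 0, 0, 0, 0],
  [0, 0, 0, 0, 0, 0],
], jaw=-1)

```text
clock: 5.97
position: [0.494, 0.2051, 0.041]
orientation: [0.566, -0.566, 0.424, -0.424]
wrist_force: [0.1, -1.8, 6.2]
width: 0.344
```

jog_arm([
  [0, -2, 0, 0, 0, 0],
  [0, -3, 0, 0, 0, 0],
  [0, -3, 0, 0, 0, 0],
  [0, -3, 0, 0, 0, 0],
  [0, 0, 0, 0, 0, 0],
  [0, 0, 0, 0, 0, 0],
])

```text
clock: 6.47
position: [0.4944, 0.2058, 0.152]
orientation: [0.567, -0.565, 0.423, -0.425]
wrist_force: [-0.8, 0.5, -0.8]
width: 0.34
```

Run:
```python
from h import *
np.set_printoptions(precision=4,suppress=True)
w=snap("wrist"); save(w,"w4"); T=T_tool(); print(T,sensors.read_state()["width"])
g=cv2.medianBlur(cv2.cvtColor(w["image"],cv2.COLOR_RGB2GRAY),3)
c=cv2.HoughCircles(g,cv2.HOUGH_GRADIENT,1,30,param1=100,param2=22,minRadius=14,maxRadius=45)
print(c)
for u in((322,315),(322,325),(322,335)): print(np.linalg.inv(T)@np.append(depth_pt(w,u),1))
```

```text
[[ 0.2808  0.0009  0.9598  0.4935]
 [-0.9598  0.0002  0.2808  0.2052]
 [ 0.0001 -1.      0.0009  0.1506]
 [ 0.      0.      0.      1.    ]] 0.3403021573094891
[[[321.5 327.5  35.5]
  [326.5 178.5  21.8]
  [327.5 103.5  14.9]]]
[-0.0012 -0.007   0.0138  1.    ]
[-0.0012 -0.0086  0.0101  1.    ]
[-0.0012 -0.0108  0.007   1.    ]
```

View pics/w4.png

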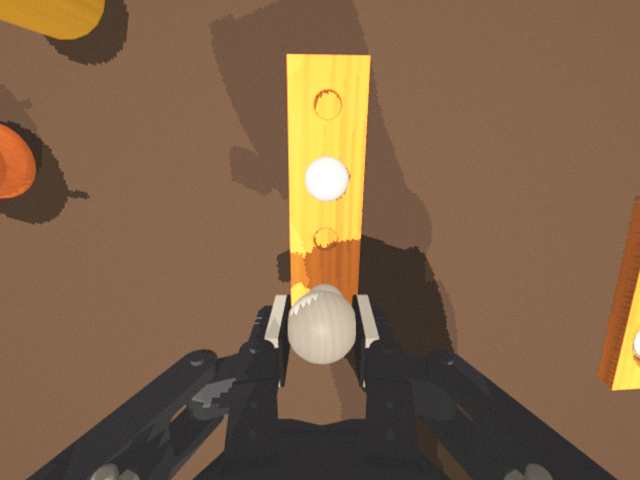

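The ball is held between the pads (322,327), its seat is empty, and the other two balls have not moved. Next I move to the near-left glass and turn the jaws to the carrier's x.

jog_arm([
  [3.84, 0, -1.19, 0, 0, 0],
  [3.84, 0, -1.19, 0, 0, 0],
  [3.84, 0, -1.19, 0, 0, 0],
  [3.84, 0, -1.19, 0, 0, 0],
  [3.84, 0, -1.19, 0, 0, 0],
  [3.84, 0, -1.19, 0, 0, 0],
  [3.84, 0, -1.19, 0, 0, 0],
  [3.84, 0, -1.19, 0, 0, 0],
  [0, 0, 0, 0, -0.1187, 0],
  [0, 0, 0, 0, -0.1187, 0],
  [0, 0, 0, 0, -0.1187, 0],
  [0, 0, 0, 0, -0.1187, 0],
])

```text
clock: 7.52
position: [0.4871, -0.1165, 0.1487]
orientation: [-0.65, 0.651, -0.278, 0.276]
wrist_force: [0.6, -0.6, -0.4]
width: 0.337
```

jog_arm([
  [0, 0, 0, 0, -0.1187, 0],
  [0, 0, 0, 0, -0.1187, 0],
  [0, 0, 0, 0, -0.1187, 0],
  [0, 0, 0, 0, -0.1187, 0],
  [0, 0, 0, 0, -0.1187, 0],
  [0, 0, 0, 0, -0.1187, 0],
  [0, 0, 0, 0, -0.1187, 0],
  [0, 0, 0, 0, -0.1187, 0],
  [0, 0, 0, 0, -0.1187, 0],
  [0, 0, 0, 0, -0.1187, 0],
  [0, 0, 0, 0, 0, 0],
  [0, 0, 0, 0, 0, 0],
])

```text
clock: 8.52
position: [0.4875, -0.1162, 0.1492]
orientation: [0.695, -0.694, -0.13, 0.131]
wrist_force: [0.4, 0.3, -0.4]
width: 0.337
```

Run:
```python
from h import *
np.set_printoptions(precision=4,suppress=True)
w=snap("wrist"); save(w,"w5"); T=T_tool(); print(T,sensors.read_state()["width"],sensors.read_state()["q"])
for X in((.5926,-.1764,.052),(.4874,-.1166,.052),(.5218,-.2042,.052),(.558,-.089,.052),(.54,-.1465,.113)): print(proj(w,X))
```

```text
[[ 0.9318 -0.0017 -0.363   0.4876]
 [ 0.363   0.0008  0.9318 -0.1162]
 [-0.0013 -1.      0.0014  0.1494]
 [ 0.      0.      0.      1.    ]] 0.3375781562489711 [ 0.5959  0.4265 -0.6115  1.9527  0.3177  0.86    0.1875]
[416.6208 365.6356]
[320.8646 255.288 ]
[320.9866 365.5594]
[428.5263 255.4528]
[386.3922 369.5187]
```

View pics/w5.png

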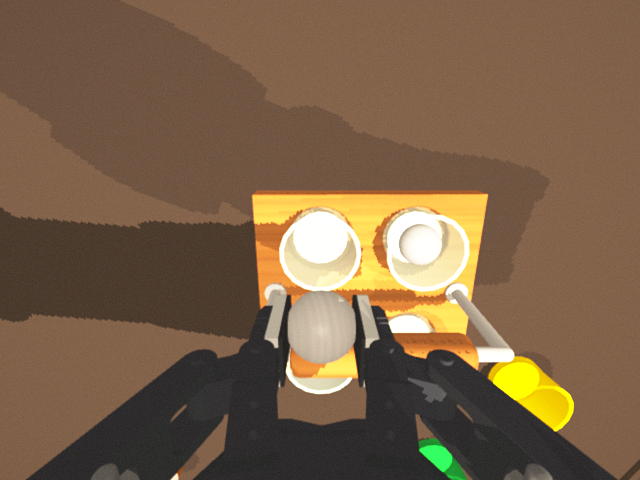

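The target rim is at (321,250), ahead of the held ball, and matches the estimate to about 3 mm. The posts and the grip are clear of the jaws. Lowering and releasing.

jog_arm([
  [0, 2.4, 0, 0, 0, 0],
  [0, 2.4, 0, 0, 0, 0],
  [0, 2.0, 0, 0, 0, 0],
  [0, 1.1, 0, 0, 0, 0],
  [0, 0, 0, 0, 0, 0],
  [0, 0, 0, 0, 0, 0],
])

```text
clock: 9.07
position: [0.4881, -0.1161, 0.0713]
orientation: [0.695, -0.695, -0.131, 0.132]
wrist_force: [-0.6, 0.8, -0.1]
width: 0.337
```

jog_arm([
  [0, 0, 0, 0, 0, 0],
  [0, 0, 0, 0, 0, 0],
  [0, 0, 0, 0, 0, 0],
  [0, 0, 0, 0, 0, 0],
], jaw=0.2)

```text
clock: 9.4
position: [0.4888, -0.1165, 0.0722]
orientation: [-0.694, 0.695, 0.132, -0.131]
wrist_force: [-0.3, -0.7, 1.1]
width: 0.603
```

jog_arm([
  [0, -2, 0, 0, 0, 0],
  [0, -3, 0, 0, 0, 0],
  [0, -3, 0, 0, 0, 0],
  [0, 0, 0, 0, 0, 0],
  [0, 0, 0, 0, 0, 0],
])

```text
clock: 9.82
position: [0.4895, -0.1166, 0.1533]
orientation: [-0.694, 0.695, 0.133, -0.131]
wrist_force: [-0.1, 0.4, -0.1]
width: 0.595
```

Run:
```python
from h import *
np.set_printoptions(precision=4,suppress=True)
w=snap("wrist"); save(w,"w6"); print(T_tool()[:3,3])
```

```text
[ 0.4885 -0.1167  0.152 ]
```

View pics/w6.png

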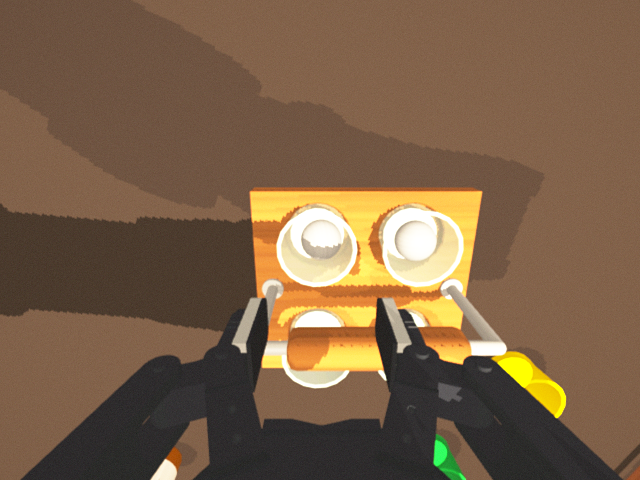

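Ball 1 is in its glass at (322,240) and ball 4 is still in place at (416,241). Next is the far ball.

jog_arm([
  [0, 0, 0, 0, 0.1187, 0],
  [0, 0, 0, 0, 0.1187, 0],
  [0, 0, 0, 0, 0.1187, 0],
  [0, 0, 0, 0, 0.1187, 0],
  [0, 0, 0, 0, 0.1187, 0],
  [0, 0, 0, 0, 0.1187, 0],
  [0, 0, 0, 0, 0.1187, 0],
  [0, 0, 0, 0, 0.1187, 0],
  [0, 0, 0, 0, 0.1187, 0],
  [0, 0, 0, 0, 0.1187, 0],
  [0, 0, 0, 0, 0.1187, 0],
  [0, 0, 0, 0, 0.1187, 0],
])

```text
clock: 10.87
position: [0.4874, -0.1163, 0.1502]
orientation: [-0.611, 0.611, -0.357, 0.355]
wrist_force: [0.5, 0.1, 0.3]
width: 0.603
```

jog_arm([
  [0, 0, 0, 0, 0.1187, 0],
  [0, 0, 0, 0, 0.1187, 0],
  [-3.4, 0, 1.61, 0, 0, 0],
  [-3.4, 0, 1.61, 0, 0, 0],
  [-3.4, 0, 1.61, 0, 0, 0],
  [-3.4, 0, 1.61, 0, 0, 0],
  [-3.4, 0, 1.61, 0, 0, 0],
  [-3.4, 0, 1.61, 0, 0, 0],
  [-3.4, 0, 1.61, 0, 0, 0],
  [-3.4, 0, 1.61, 0, 0, 0],
  [-3.4, 0, 1.61, 0, 0, 0],
  [0, 0, 0, 0, 0, 0],
])

```text
clock: 11.87
position: [0.5401, 0.2274, 0.1504]
orientation: [0.569, -0.567, 0.423, -0.42]
wrist_force: [-0.4, 2.0, 0.8]
width: 0.599
```

```bash
cat > b.py <<'E'
from h import *
np.set_printoptions(precision=4,suppress=True)
w=snap("wrist"); T=T_tool(); print(T)
g=cv2.medianBlur(cv2.cvtColor(w["image"],cv2.COLOR_RGB2GRAY),3)
c=cv2.HoughCircles(g,cv2.HOUGH_GRADIENT,1,40,param1=100,param2=22,minRadius=17,maxRadius=45)
if c is not None:
    for q in c[0][:10]: X=atz(w,q[:2],.035); print(q,X,"tool cm",100*(np.linalg.inv(T)@np.append(X,1))[:3])
E
python3 b.py
```

```text
[[ 0.2874 -0.0017  0.9578  0.5401]
 [-0.9578  0.0017  0.2874  0.2231]
 [-0.0021 -1.     -0.0011  0.1501]
 [ 0.      0.      0.      1.    ]]
[337.5 245.5  20.1] [0.5424 0.217  0.035 ] tool cm [ 0.6673 11.5069  0.0502]
[331.5 356.5  19.9] [0.4451 0.1911 0.035 ] tool cm [  0.3512  11.5187 -10.0071]
```

jog_arm([
  [0, 0, 0, 0, 0, 0],
  [0, 0, 0, 0, 0, 0],
])

```text
clock: 12.08
position: [0.5409, 0.2163, 0.1503]
orientation: [-0.565, 0.567, -0.424, 0.424]
wrist_force: [-0.0, 0.2, 0.4]
width: 0.595
```

```bash
python3 b.py
```

```text
[[ 0.2789 -0.0011  0.9603  0.5412]
 [-0.9603 -0.0017  0.2789  0.216 ]
 [ 0.0013 -1.     -0.0016  0.1506]
 [ 0.      0.      0.      1.    ]]
[321.5 242.5  20.5] [0.5419 0.2174 0.035 ] tool cm [-0.1324 11.5634  0.1219]
[320.5 355.5  18.2] [0.4436 0.1895 0.035 ] tool cm [ -0.192   11.5794 -10.0897]
```

jog_arm([
  [-0.1, 3, 0, 0, 0, 0],
  [0, 3, 0, 0, 0, 0],
  [0, 3, 0, 0, 0, 0],
  [0, 2, 0, 0, 0, 0],
  [0, 0, 0, 0, 0, 0],
  [0, 0, 0, 0, 0, 0],
])

```text
clock: 12.63
position: [0.5411, 0.217, 0.0406]
orientation: [-0.565, 0.566, -0.425, 0.425]
wrist_force: [0.2, -0.1, 0.9]
width: 0.596
```

jog_arm([
  [0, 0, 0, 0, 0, 0],
  [0, 0, 0, 0, 0, 0],
  [0, 0, 0, 0, 0, 0],
  [0, 0, 0, 0, 0, 0],
  [0, 0, 0, 0, 0, 0],
  [0, 0, 0, 0, 0, 0],
], jaw=-1)

```text
clock: 13.13
position: [0.5417, 0.2177, 0.042]
orientation: [-0.565, 0.566, -0.424, 0.425]
wrist_force: [-0.4, -5.6, 7.0]
width: 0.341
```

jog_arm([
  [0, -2, 0, 0, 0, 0],
  [0, -3, 0, 0, 0, 0],
  [0, -3, 0, 0, 0, 0],
  [0, -3, 0, 0, 0, 0],
  [0, 0, 0, 0, 0, 0],
  [0, 0, 0, 0, 0, 0],
])

```text
clock: 13.63
position: [0.542, 0.2198, 0.1534]
orientation: [0.567, -0.565, 0.423, -0.425]
wrist_force: [0.2, 0.7, -0.8]
width: 0.339
```

jog_arm([
  [3.9, -1, -0.62, 0, 0, 0],
  [3.9, 0, -0.62, 0, 0, 0],
  [3.9, 0, -0.62, 0, 0, 0],
  [3.9, 0, -0.62, 0, 0, 0],
  [3.9, 0, -0.62, 0, 0, 0],
  [3.9, 0, -0.62, 0, 0, 0],
  [3.9, 0, -0.62, 0, 0, 0],
  [3.9, 0, -0.62, 0, 0, 0],
  [3.9, 0, -0.62, 0, 0, 0],
  [3.9, 0, -0.62, 0, 0, 0],
  [0, 0, 0, 0, -0.1187, 0],
  [0, 0, 0, 0, -0.1187, 0],
])

```text
clock: 14.63
position: [0.59, -0.1764, 0.1596]
orientation: [-0.611, 0.613, -0.355, 0.354]
wrist_force: [-0.5, 0.7, -0.9]
width: 0.342
```

jog_arm([
  [0, 0, 0, 0, -0.1187, 0],
  [0, 0, 0, 0, -0.1187, 0],
  [0, 0, 0, 0, -0.1187, 0],
  [0, 0, 0, 0, -0.1187, 0],
  [0, 0, 0, 0, -0.1187, 0],
  [0, 0, 0, 0, -0.1187, 0],
  [0, 0, 0, 0, -0.1187, 0],
  [0, 0, 0, 0, -0.1187, 0],
  [0, 0, 0, 0, -0.1187, 0],
  [0, 0, 0, 0, -0.1187, 0],
  [0, 0, 0, 0, -0.1187, 0],
  [0, 0, 0, 0, -0.1187, 0],
])

```text
clock: 15.63
position: [0.5904, -0.1723, 0.1599]
orientation: [0.695, -0.694, -0.134, 0.135]
wrist_force: [0.1, -0.2, -1.1]
width: 0.34
```

jog_arm([
  [0, 0, 0, 0, 0, 0],
  [0, 0, 0, 0, 0, 0],
  [0, 0, 0, 0, 0, 0],
])

```text
clock: 15.88
position: [0.5908, -0.1726, 0.1606]
orientation: [0.695, -0.695, -0.13, 0.131]
wrist_force: [-0.5, -0.2, -1.0]
width: 0.338
```

Run:
```python
from h import *
np.set_printoptions(precision=4,suppress=True)
w=snap("wrist"); save(w,"w7"); T=T_tool(); print(T,sensors.read_state()["width"])
for X in((.592,-.176,.052),(.558,-.089,.052)): print(proj(w,X))
```

```text
[[ 0.9314 -0.0007 -0.364   0.5909]
 [ 0.364   0.0003  0.9314 -0.1726]
 [-0.0005 -1.      0.0005  0.1609]
 [ 0.      0.      0.      1.    ]] 0.33879725439985153
[320.9212 253.6924]
[320.9817 119.2973]
```

View pics/w7.png

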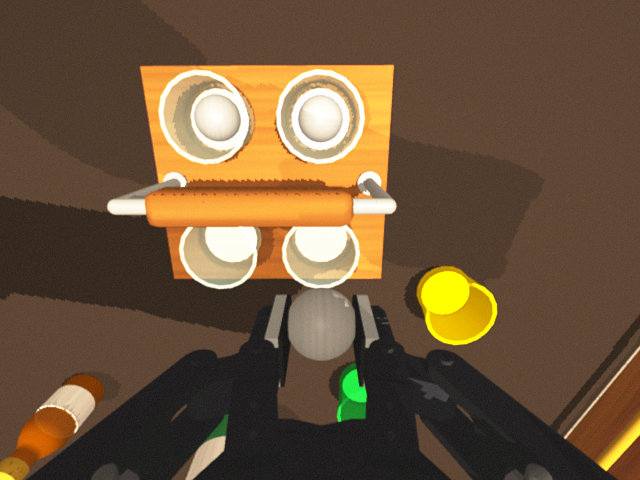

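The target rim is at (321,249), the look-alikes stay well to the side, and balls show in both left glasses. I correct z by -3 mm and lower.

jog_arm([
  [0, 2.4, -0.3, 0, 0, 0],
  [0, 2.9, 0, 0, 0, 0],
  [0, 2.5, 0, 0, 0, 0],
  [0, 1.2, 0, 0, 0, 0],
  [0, 0, 0, 0, 0, 0],
  [0, 0, 0, 0, 0, 0],
])

```text
clock: 16.43
position: [0.5924, -0.1752, 0.0716]
orientation: [0.695, -0.695, -0.132, 0.132]
wrist_force: [0.0, -0.2, -0.2]
width: 0.342
```

jog_arm([
  [0, 0, 0, 0, 0, 0],
  [0, 0, 0, 0, 0, 0],
  [0, 0, 0, 0, 0, 0],
  [0, 0, 0, 0, 0, 0],
], jaw=0.2)

```text
clock: 16.77
position: [0.5928, -0.1756, 0.0725]
orientation: [-0.694, 0.695, 0.132, -0.131]
wrist_force: [-0.1, -0.4, 0.1]
width: 0.599
```

jog_arm([
  [0, -2, 0, 0, 0, 0],
  [0, -3, 0, 0, 0, 0],
  [0, -4, 0, 0, 0, 0],
  [0, 0, 0, 0, 0, 0],
  [0, 0, 0, 0, 0.1187, 0],
  [0, 0, 0, 0, 0.1187, 0],
  [0, 0, 0, 0, 0.1187, 0],
  [0, 0, 0, 0, 0.1187, 0],
  [0, 0, 0, 0, 0.1187, 0],
  [0, 0, 0, 0, 0.1187, 0],
  [0, 0, 0, 0, 0.1187, 0],
  [0, 0, 0, 0, 0.1187, 0],
])

```text
clock: 17.77
position: [0.5925, -0.1755, 0.1619]
orientation: [0.678, -0.678, 0.202, -0.202]
wrist_force: [0.1, 0.5, 0.0]
width: 0.604
```

jog_arm([
  [0, 0, 0, 0, 0.1187, 0],
  [0, 0, 0, 0, 0.1187, 0],
  [0, 0, 0, 0, 0.1187, 0],
  [0, 0, 0, 0, 0.1187, 0],
  [0, 0, 0, 0, 0.1187, 0],
  [0, 0, 0, 0, 0.1187, 0],
  [0, 0, 0, 0, 0, 0],
  [0, 0, 0, 0, 0, 0],
  [0, 0, 0, 0, 0, 0],
])

```text
clock: 18.52
position: [0.5924, -0.1754, 0.1617]
orientation: [0.567, -0.567, 0.423, -0.423]
wrist_force: [0.8, 0.3, 0.4]
width: 0.602
```

Run:
```python
from h import *
np.set_printoptions(precision=4,suppress=True)
print(T_tool())
t=snap("top"); cv2.imwrite("pics/t2.png",cv2.resize(t["image"][180:300,190:430,::-1],None,fx=3,fy=3,interpolation=2))
```

```text
[[ 0.2848  0.0004  0.9586  0.5924]
 [-0.9586 -0.0002  0.2848 -0.1754]
 [ 0.0003 -1.      0.0004  0.1617]
 [ 0.      0.      0.      1.    ]]
```

jog_arm([
  [-3.92, 0, -0.38, 0, 0, 0],
  [-3.92, 0, -0.38, 0, 0, 0],
  [-3.92, 0, -0.38, 0, 0, 0],
  [-3.92, 0, -0.38, 0, 0, 0],
  [-3.92, 0, -0.38, 0, 0, 0],
  [-3.92, 0, -0.38, 0, 0, 0],
  [-3.92, 0, -0.38, 0, 0, 0],
  [-3.92, 0, -0.38, 0, 0, 0],
  [-3.92, 0, -0.38, 0, 0, 0],
  [-3.92, 0, -0.38, 0, 0, 0],
  [0, 0, 0, 0, 0, 0],
  [0, 0, 0, 0, 0, 0],
])

```text
clock: 19.57
position: [0.4447, 0.1926, 0.1617]
orientation: [0.568, -0.567, 0.422, -0.422]
wrist_force: [0.8, -1.5, -0.2]
width: 0.601
```

jog_arm([
  [0, 0, 0, 0, 0, 0],
  [0, 0, 0, 0, 0, 0],
])

```text
clock: 19.73
position: [0.4463, 0.1886, 0.1613]
orientation: [-0.565, 0.566, -0.424, 0.425]
wrist_force: [-0.2, -0.6, -0.6]
width: 0.6
```

```bash
python3 b.py
```

```text
[[ 0.279   0.      0.9603  0.4463]
 [-0.9603 -0.0007  0.279   0.1884]
 [ 0.0006 -1.     -0.0002  0.1613]
 [ 0.      0.      0.      1.    ]]
[319.5 239.5  19.3] [0.4457 0.191  0.035 ] tool cm [-0.2684 12.6288  0.0102]
```

jog_arm([
  [-0.2, 3.1, -0.1, 0, 0, 0],
  [0, 3.5, 0, 0, 0, 0],
  [0, 3.5, 0, 0, 0, 0],
  [0, 2, 0, 0, 0, 0],
  [0, 0, 0, 0, 0, 0],
  [0, 0, 0, 0, 0, 0],
])

```text
clock: 20.28
position: [0.4444, 0.1902, 0.0396]
orientation: [-0.565, 0.566, -0.425, 0.424]
wrist_force: [-0.4, -0.2, 0.5]
width: 0.597
```

jog_arm([
  [0, 0, 0, 0, 0, 0],
  [0, 0, 0, 0, 0, 0],
  [0, 0, 0, 0, 0, 0],
  [0, 0, 0, 0, 0, 0],
  [0, 0, 0, 0, 0, 0],
  [0, 0, 0, 0, 0, 0],
], jaw=-1)

```text
clock: 20.78
position: [0.4451, 0.1907, 0.041]
orientation: [0.566, -0.565, 0.424, -0.425]
wrist_force: [0.8, -2.4, 5.0]
width: 0.341
```

jog_arm([
  [0, -2, 0, 0, 0, 0],
  [0, -3, 0, 0, 0, 0],
  [0, -4, 0, 0, 0, 0],
  [0, -3, 0, 0, 0, 0],
  [0, 0, 0, 0, 0, 0],
  [0, 0, 0, 0, 0, 0],
  [0, 0, 0, 0, 0, 0],
])

```text
clock: 21.37
position: [0.4441, 0.191, 0.1602]
orientation: [-0.566, 0.566, -0.424, 0.424]
wrist_force: [-0.4, -0.4, -0.4]
width: 0.34
```

jog_arm([
  [4.0, 0, -0.36, 0, 0, 0],
  [4.0, 0, -0.36, 0, 0, 0],
  [4.0, 0, -0.36, 0, 0, 0],
  [4.0, 0, -0.36, 0, 0, 0],
  [4.0, 0, -0.36, 0, 0, 0],
  [4.0, 0, -0.36, 0, 0, 0],
  [4.0, 0, -0.36, 0, 0, 0],
  [4.0, 0, -0.36, 0, 0, 0],
  [4.0, 0, -0.36, 0, 0, 0],
  [4.0, 0, -0.36, 0, 0, 0],
  [0, 0, 0, 0, -0.1187, 0],
  [0, 0, 0, 0, -0.1187, 0],
])

```text
clock: 22.37
position: [0.5206, -0.2057, 0.1582]
orientation: [-0.611, 0.613, -0.355, 0.353]
wrist_force: [-0.1, 0.3, -0.1]
width: 0.337
```

jog_arm([
  [0, 0, 0, 0, -0.1187, 0],
  [0, 0, 0, 0, -0.1187, 0],
  [0, 0, 0, 0, -0.1187, 0],
  [0, 0, 0, 0, -0.1187, 0],
  [0, 0, 0, 0, -0.1187, 0],
  [0, 0, 0, 0, -0.1187, 0],
  [0, 0, 0, 0, -0.1187, 0],
  [0, 0, 0, 0, -0.1187, 0],
  [0, 0, 0, 0, -0.1187, 0],
  [0, 0, 0, 0, -0.1187, 0],
  [0, 0, 0, 0, -0.1187, 0],
  [0, 0, 0, 0, -0.1187, 0],
])

```text
clock: 23.37
position: [0.5209, -0.2022, 0.1585]
orientation: [0.695, -0.694, -0.133, 0.135]
wrist_force: [-0.4, -0.5, -0.3]
width: 0.338
```

jog_arm([
  [0, 0, 0, 0, 0, 0],
  [0, 0, 0, 0, 0, 0],
  [0, 0, 0, 0, 0, 0],
])

```text
clock: 23.62
position: [0.5214, -0.2023, 0.1595]
orientation: [0.695, -0.695, -0.13, 0.131]
wrist_force: [0.1, -0.1, 0.2]
width: 0.337
```

Run:
```python
from h import *
np.set_printoptions(precision=4,suppress=True)
w=snap("wrist"); save(w,"w8"); T=T_tool(); print(T,sensors.read_state()["width"])
for X in((.592,-.176,.052),(.522,-.204,.052)): print(proj(w,X))
```

```text
[[ 0.9315 -0.001  -0.3638  0.5216]
 [ 0.3638  0.0004  0.9315 -0.2023]
 [-0.0008 -1.      0.0008  0.1598]
 [ 0.      0.      0.      1.    ]] 0.33857867824179283
[423.658 251.319]
[320.9531 251.9749]
```

View pics/w8.png

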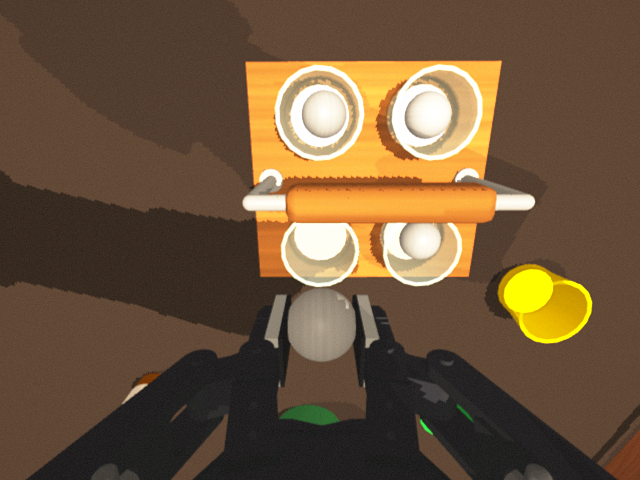

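Three glasses are served, and the last empty rim is at (320,247), lined up with the held ball.

jog_arm([
  [0, 2.4, -0.1, 0, 0, 0],
  [0, 2.8, 0, 0, 0, 0],
  [0, 2.4, 0, 0, 0, 0],
  [0, 1.2, 0, 0, 0, 0],
  [0, 0, 0, 0, 0, 0],
  [0, 0, 0, 0, 0, 0],
])

```text
clock: 24.17
position: [0.5223, -0.2029, 0.0725]
orientation: [0.695, -0.695, -0.132, 0.132]
wrist_force: [0.7, 0.5, -0.6]
width: 0.341
```

jog_arm([
  [0, 0, 0, 0, 0, 0],
  [0, 0, 0, 0, 0, 0],
  [0, 0, 0, 0, 0, 0],
  [0, 0, 0, 0, 0, 0],
], jaw=0.2)

```text
clock: 24.5
position: [0.5229, -0.2035, 0.0734]
orientation: [-0.694, 0.695, 0.132, -0.131]
wrist_force: [0.4, -0.3, -0.3]
width: 0.601
```

jog_arm([
  [0, -2, 0, 0, 0, 0],
  [0, -3, 0, 0, 0, 0],
  [0, -4, 0, 0, 0, 0],
  [0, -3, 0, 0, 0, 0],
  [0, 0, 0, 0, 0.12, 0],
  [0, 0, 0, 0, 0.12, 0],
  [0, 0, 0, 0, 0.12, 0],
  [0, 0, 0, 0, 0.12, 0],
  [0, 0, 0, 0, 0.12, 0],
  [0, 0, 0, 0, 0.12, 0],
  [0, 0, 0, 0, 0.12, 0],
  [0, 0, 0, 0, 0.12, 0],
])

```text
clock: 25.5
position: [0.5224, -0.2032, 0.1929]
orientation: [-0.677, 0.677, -0.205, 0.206]
wrist_force: [0.4, 0.1, -0.3]
width: 0.599
```

jog_arm([
  [0, 0, 0, 0, 0.12, 0],
  [0, 0, 0, 0, 0.12, 0],
  [0, 0, 0, 0, 0.12, 0],
  [0, 0, 0, 0, 0.12, 0],
  [0, 0, 0, 0, 0.12, 0],
  [0, 0, 0, 0, 0.01, 0],
  [0, 0, 0, 0, 0, 0],
  [0, 0, 0, 0, 0, 0],
  [0, 0, 0, 0, 0, 0],
])

```text
clock: 26.25
position: [0.5223, -0.2032, 0.1925]
orientation: [0.585, -0.585, 0.397, -0.397]
wrist_force: [-0.7, -0.9, 0.2]
width: 0.6
```

Run:
```python
from h import *
np.set_printoptions(precision=4,suppress=True)
w=snap("wrist"); save(w,"w9"); T=T_tool(); print(T)
for X in((.54,-.1465,.113),): print(proj(w,X),(np.linalg.inv(T)@np.append(X,1))*100)
```

```text
[[ 0.3696  0.0001  0.9292  0.5223]
 [-0.9292  0.      0.3696 -0.2033]
 [-0.     -1.      0.0001  0.1925]
 [ 0.      0.      0.      1.    ]]
[248.397  206.5941] [ -4.6219   7.9469   3.7442 100.    ]
```

View pics/w9.png

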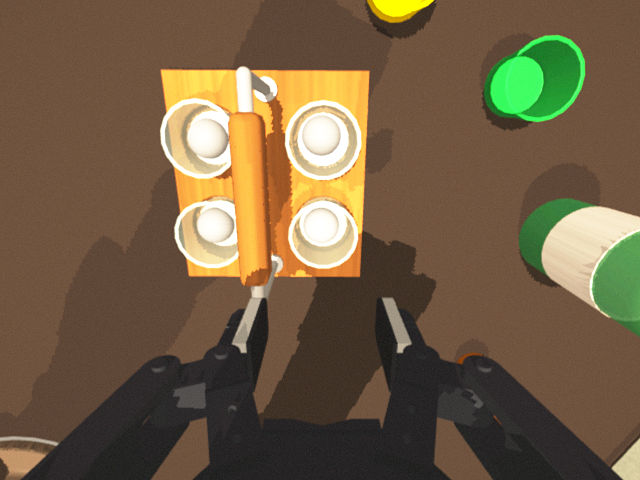

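All four glasses hold a ball: (208,138), (321,136), (214,225) and (321,225). The grip bar runs from (247,112) to (255,284). I'm moving over it now.

jog_arm([
  [-2.3, 0, 1.75, 0, 0, 0],
  [-2.3, 0, 1.75, 0, 0, 0],
  [0, 0, 0, 0, 0, 0],
  [0, 0, 0, 0, 0, 0],
  [0, 0, 0, 0, 0, 0],
])

```text
clock: 26.72
position: [0.5378, -0.1479, 0.1924]
orientation: [-0.585, 0.585, -0.397, 0.397]
wrist_force: [-0.3, -0.1, -0.1]
width: 0.599
```

Run:
```python
from h import *
np.set_printoptions(precision=4,suppress=True)
w=snap("wrist"); T=T_tool(); print(T[:3])
v,u=np.mgrid[0:480:2,0:640:2]; r=w["range_z"][::2,::2]
C=np.stack([(u-w["cx"])/w["f"]*r,-(v-w["cy"])/w["f"]*r,-r,np.ones_like(r)],-1)
P=(C@w["c2w"].T)[...,:3]; m=(P[...,2]>.107)&(P[...,2]<.118)&(r>0)
X=P[m]; L=(X-T[:3,3])@T[:3,:3]; k=(abs(L[:,0])<.03); L=L[k]
print(len(L),"x",np.percentile(L[:,0],[1,50,99]),"y",np.median(L[:,1]),"z",np.percentile(L[:,2],[1,50,99]))
a=np.polyfit(L[:,2],L[:,0],1); print("slope rad",a)
```

```text
[[ 0.3675 -0.0004  0.93    0.5377]
 [-0.93   -0.0005  0.3675 -0.1485]
 [ 0.0004 -1.     -0.0006  0.1923]]
1143 x [-0.0109 -0.0013  0.0082] y 0.08010742131295298 z [-0.0499  0.0091  0.0563]
slope rad [ 0.0004 -0.0015]
```

jog_arm([
  [-0.1, 3, 0, 0, 0, 0],
  [0, 3, 0, 0, 0, 0],
  [0, 2.5, 0, 0, 0, 0],
  [0, 1, 0, 0, 0, 0],
  [0, 0, 0, 0, 0, 0],
  [0, 0, 0, 0, 0, 0],
])

```text
clock: 27.27
position: [0.5376, -0.1473, 0.0978]
orientation: [-0.584, 0.585, -0.398, 0.398]
wrist_force: [-0.7, 0.7, 0.8]
width: 0.601
```

jog_arm([
  [0, 0, 0, 0, 0, 0],
  [0, 0, 0, 0, 0, 0],
  [0, 0, 0, 0, 0, 0],
  [0, 0, 0, 0, 0, 0],
  [0, 0, 0, 0, 0, 0],
  [0, 0, 0, 0, 0, 0],
  [0, 0, 0, 0, 0, 0],
  [0, 0, 0, 0, 0, 0],
], jaw=-1)

```text
clock: 27.93
position: [0.5387, -0.1471, 0.099]
orientation: [0.585, -0.584, 0.397, -0.399]
wrist_force: [-1.5, -0.7, 6.7]
width: 0.226
```

jog_arm([
  [0, -0.2, 0, 0, 0, 0],
  [0, -0.3, 0, 0, 0, 0],
  [0, -0.5, 0, 0, 0, 0],
  [0, -0.5, 0, 0, 0, 0],
  [0, -0.3, 0, 0, 0, 0],
  [0, -0.2, 0, 0, 0, 0],
  [0, 0, 0, 0, 0, 0],
  [0, 0, 0, 0, 0, 0],
  [0, 0, 0, 0, 0, 0],
])

```text
clock: 28.68
position: [0.5374, -0.1466, 0.1172]
orientation: [-0.585, 0.585, -0.398, 0.397]
wrist_force: [1.3, -0.5, -8.5]
width: 0.223
```

The load reads 8.5 N, which is the loaded weight. Raising gently to about 10 cm.

jog_arm([
  [0, -0.4, 0, 0, 0, 0],
  [0, -0.9, 0, 0, 0, 0],
  [0, -1.1, 0, 0, 0, 0],
  [0, -1.2, 0, 0, 0, 0],
  [0, -1.2, 0, 0, 0, 0],
  [0, -1.2, 0, 0, 0, 0],
  [0, -1.0, 0, 0, 0, 0],
  [0, -0.7, 0, 0, 0, 0],
  [0, -0.4, 0, 0, 0, 0],
  [0, -0.1, 0, 0, 0, 0],
  [0, 0, 0, 0, 0, 0],
  [0, 0, 0, 0, 0, 0],
])

```text
clock: 29.68
position: [0.5372, -0.1466, 0.1989]
orientation: [-0.585, 0.585, -0.398, 0.397]
wrist_force: [-0.2, 1.2, -8.1]
width: 0.227
```

jog_arm([
  [0, 0, 0, 0, 0, 0],
  [0, 0, 0, 0, 0, 0],
  [0, 0, 0, 0, 0, 0],
  [0, 0, 0, 0, 0, 0],
  [0, 0, 0, 0, 0, 0],
  [0, 0, 0, 0, 0, 0],
])

```text
clock: 30.18
position: [0.5376, -0.1466, 0.1993]
orientation: [-0.585, 0.585, -0.398, 0.398]
wrist_force: [-0.0, 0.1, -8.9]
width: 0.223
```

Run:
```python
from h import *
np.set_printoptions(precision=4,suppress=True)
s=sensors.read_state(); print(s["position"],s["wrist_force"],s["torque"],s["width"],s["joint_velocities"])
w=snap("wrist"); save(w,"w10")
t=snap("side"); crop=cv2.resize(t["image"][120:290,230:450,::-1],None,fx=2,fy=2,interpolation=2)
a=cv2.resize(w["image"][:,:,::-1],(453,340)); cv2.imwrite("pics/fin.png",np.hstack([a,crop])[:, :893]); im=np.hstack([a,crop]); cv2.imwrite("pics/fin.png",cv2.resize(im,(790,int(im.shape[0]*790/im.shape[1]))))
# board plane fit from wrist depth (world)
v,u=np.mgrid[0:480:2,0:640:2]; r=w["range_z"][::2,::2]
C=np.stack([(u-w["cx"])/w["f"]*r,-(v-w["cy"])/w["f"]*r,-r,np.ones_like(r)],-1); P=(C@w["c2w"].T)[...,:3]
im=w["image"][::2,::2].astype(int); m=(P[...,2]>.105)&(P[...,2]<.135)&(r>0)&(im[...,0]>im[...,2]+60)&(np.hypot(P[...,0]-.54,P[...,1]+.147)<.13)
X=P[m]
for _ in range(4):
    A=np.c_[X[:,0]-.54,X[:,1]+.147,np.ones(len(X))]; k=np.linalg.lstsq(A,X[:,2],rcond=None)[0]; e=abs(A@k-X[:,2]); X=X[e<max(.002,np.percentile(e,85))]
print("board top plane (slopes, z)",k,len(X))
```

```text
[ 0.5376 -0.1466  0.1993] [-0.0052  0.1026 -8.8719] [-0.0012 -0.0033 -0.0103] 0.22318611488411408 [ 0.0014 -0.0004  0.0001  0.0006  0.0019  0.0015  0.0015]
board top plane (slopes, z) [-0.0042 -0.0011  0.1182] 5345
```

View pics/fin.png

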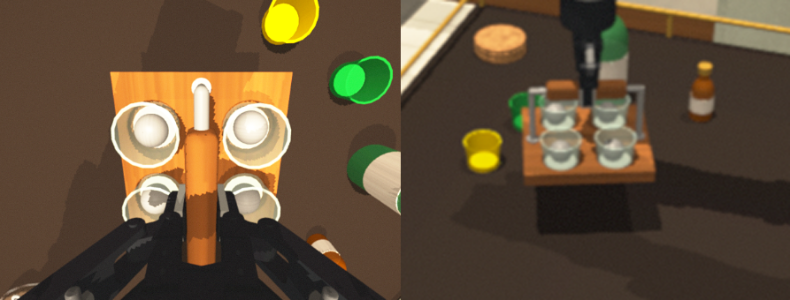

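The carrier hangs level with its board top at 118 mm, so the underside is at about 100 mm. All four glasses hold a ball, the wrist torque is about zero, and the bystanders have not moved.

```bash
python3 -c "
from bench import ticket; print(ticket.hand_in())"
```

```text
the job is handed in; nothing more can be done
None
```

The job is done and handed in at about 30 s of the 72 s limit. Each of the three empty glasses got one ball, lowered to its mouth before release. The arm then lifted the carrier by its grip and is holding it steady.

**Last checks:**
- **Height and level:** the board top is at 118 mm, so the underside is about 100 mm above the cart top. The tilt is under 0.3°.
- **Load:** the wrist force reads 8.9 N, which fits the loaded carrier. The wrist torque is near zero and the arm is still.
- **Balls:** each of the four glasses shows one ball in the wrist picture taken just before the lift. The final pictures agree, though the gripper partly hides the two near glasses.
- **Bystanders:** no bystander in view (green bottle, mini bottle) or look-alike glass showed any sign of having moved. The can and gourd were outside the final views, but the arm never went near them.

**What went wrong or disagreed:**
- **First grasp:** the pads closed level with the ball's equator, too high for a good hold. I reopened, went about 7 mm lower and gripped again; the other two balls were taken at that depth.
- **Camera offset:** the wrist camera read about 3 mm off along its viewing tilt compared with the other views. I allowed for this.

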